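Put the stray hardware back in its bins

ROBOT

A 6-joint arm with a two-finger parallel gripper is mounted at the origin on the work surface. World frame = base frame: x ahead of the robot, y to its left, z up, the work surface at z = 0. Lengths are in mm, angles in rad, forces in N, time in s.
With the tool pointing down it reaches from about 275 to 850 mm from the base axis. Payload 5.2 kg.
Tool frame: the origin (TCP) lies midway between the tips of the shut fingers; the grasp point (between the pads) lies 19 mm behind it (bot.hold_point_z is the distance from the TCP to the grasp point, in mm); z points along the fingers, y is the line along which they close (so a half turn about z gives the same grasp; the last joint's range is limited). The gripper opens to 85 mm and grips with 20 to 120 N. Pads are 22 mm wide; open, the fingers measure 114 mm over their backs; the gripper's body (76 mm by 85 mm) begins 54 mm behind the grasp point. The pads swing forward as they close: fully open they stand 13 mm farther back than shut.
Start: joints at [1.108, 0.259, 1.535, -0, 1.348, -0.203], TCP at [141.265, 531.553, 208.21] pointing down, gripper open.
Joint ranges: [-3.14, 3.14], [-0.91, 2.08], [0.19, 2.58], [-1.22, 4.36], [0.22, 2.71], [-3.12, 3.12]. Speed limits (rad/s): [2.57, 2.57, 3.14, 3.14, 3.14, 3.14].

INTERFACE

Orientations are given as a 3x3 rotation matrix whose columns are the frame's x, y, z axes.
In Python, from cell import bot, get_image, camera_info, models gives the robot as it stands.
- The arm moves only by the tool play_rows, never from a script. Its arguments are lists of equal length, an entry for each row: "angular": the turn, a rotation vector about the tool's x, y, z scaled (see below), a list of three; "translation": the shift along the tool's x, y, z scaled (see below), a list of three; "hand": the closure, from -1 (fully open) to 1 (shut), so that 0 is half open. In form: {"angular": [[wx, wy, wz], ...], "translation": [[tx, ty, tz], ...], "hand": [hand, ...]}. A call has exactly 10 rows; each row shifts and turns the commanded pose from where the row before left it, along the tool's axes as they then stand; what a row does not reach is not made up. The controller multiplies each number of a shift by 300 mm and each number of a turn by 2 pi rad. A row lasts 1/12 s, in which the tool goes at most 41.7 mm and 7.16 degrees, less where a joint would pass 70% of its speed; a pose out of reach is approached as far as the arm can. A call with a number of a shift or a turn outside -1 to 1 is refused whole. A call with a gripper value outside its range is refused whole. The fingers move at their own pace and stop on an object; "force" is the grip in N (left out, the last holds). Time passes only in rows, so rows that do not move let the fingers close, or fill a call up. It gives the time, the measured TCP pose, the force, the opening and the grip force at its end, in the units of the state.
- bot.sense(): the state, without advancing time (a new reading comes with each control period).
- get_image(name): name is "side" or "top" or "wrist"; returns (picture, depth): 480x640x3 uint8, red, green, blue; 480x640 float32, mm along the optical axis (not along the pixel's ray), 0 where there is no reading.
- camera_info(name): a dict with "fx", "fy", "cx", "cy" (pixels), "view" (4x4, takes a point from world to camera coordinates). Camera axes: x right, y up, looking along -z (the intrinsics and any distortion apply to the point x, -y, -z); pixel columns grow to the right and rows downward; lengths in mm; the calibration is good to about 2 mm. A picture is of the moment at which its call begins: read the wrist's pose just before it. camera_info takes no time and is no camera call; for the wrist camera it gives the pose at the moment of the call.
- bot.hand_in(): hands the job in; it is judged then, once.
Trained networks look in the newest picture that a camera, given by its name, has taken for a name from the list of things; names that differ only in an ending like _2 or _b are one class to them, and where a whole thing is asked for, a point or a joint stands for the part that bears it (a point fixed in the world has none). Each returns a list of dicts, best first, with "confidence" (0 to 1); they miss things now and then, are a little off and sometimes report something else, mostly with a low value. They report only what shows in the picture. A call takes as long as a camera call. They do not tell look-alikes from the thing itself.
- models.trace(label, camera): "pixels" (480x640 bool, what is visible of it) and "rect" ([centre column, centre row, width, height] in pixels, round what is visible of it).
The state is a dict: "clock": time; "joint_positions": joint angles; "joint_velocities": joint speeds; "effort": joint torques, N m; "eef_pos": TCP position; "ee_rot": TCP orientation; "wrist_force": force on the tool from outside, world axes, zero at the start; "ft_torque": the same for the moment, N m; "opening": finger opening in mm; "grasp_force": force on a finger pad.
Only numpy, scipy, OpenCV 4.12 (cv2) and the standard library are available. Lean on these libraries where they do the work, as an engineer would, in place of code of your own. Each camera call takes 0.05 s, during which the arm holds its last target. There are 200 camera calls.

TASK

Four of the six loose parts on the cardboard sheet match a part already lying in one of the caddy's four bins, in shape and size: put each of the four into the bin that holds its match, lying flat on the bin floor in the empty part and not on top of the part already there. Leave the two look-alikes, the short bolt and the disc without a hole, where they lie on the sheet.

Things in the scene. Friction and masses are not known exactly. Their poses are not given: they have to be found in the camera images.
- bolt: The long steel hex bolt with a nut run onto its end, lying down, 64 mm long: hex head 10 mm thick and nut 12 mm thick, both 24 mm across flats and resting on a flat, joined by a bare 12 mm diameter shank 42 mm long. Origin on the bolt's axis at mid length, 12 mm above its support; x along the bolt, head to -x. Starts on a 5 mm cardboard sheet.
- collar: Plain round steel collar (thick ring) lying flat, 46 mm outside diameter, 24 mm hole through it, 18 mm high. Origin: centre of its underside, z up. Starts on a 5 mm cardboard sheet.
- plate: Square steel plate lying flat, 50 by 50 mm, 12 mm thick, with a 22 mm hole in its middle. Origin: centre of its underside, z up, x and y square to its sides. Starts on a 5 mm cardboard sheet.
- knob: Black plastic four-lobed clamp knob (cross shape) lying flat, 24 mm high, 48 mm across opposite lobes; the lobes are round, 20 mm in diameter, centred 14 mm out along its +x, -x, +y and -y axes; squeezed midway between the lobes (45 degrees to x) it is 40 mm wide. Origin: centre of its underside, z up. Starts on a 5 mm cardboard sheet.
- short_bolt: Look-alike, belongs in no bin: a steel hex bolt with nut like the long one but only 40 mm long overall (24 mm across flats). Origin on its axis at mid length, x along the bolt. Starts on a 5 mm cardboard sheet.
- slug: Look-alike, belongs in no bin: a solid steel disc, 46 mm in diameter and 18 mm high like the collar but with no hole. Origin: centre of its underside. Starts on a 5 mm cardboard sheet.
- bolt_bin: Open cream plastic bin, fixed, 170 (x) by 84 (y) by 20 mm high, walls 2.5 mm, floor 3 mm; one of four side by side along y in a low black caddy. Told by the part fixed in it: a 64 mm bolt with nut, lying along y, 24 mm wide and high, centred 52 mm from the bin's centre to its +x end (away from the robot); the rest is empty. Origin: centre of its underside, 6 mm over the bench.
- collar_bin: Open cream plastic bin, fixed, 170 (x) by 84 (y) by 20 mm high, walls 2.5 mm, floor 3 mm; one of four side by side along y in a low black caddy. Told by the part fixed in it: a round collar with a hole, 46 mm in diameter, 18 mm high, centred 52 mm from the bin's centre to its +x end (away from the robot); the rest is empty. Origin: centre of its underside, 6 mm over the bench.
- plate_bin: Open cream plastic bin, fixed, 170 (x) by 84 (y) by 20 mm high, walls 2.5 mm, floor 3 mm; one of four side by side along y in a low black caddy. Told by the part fixed in it: a square plate with a hole, 50 by 50 by 12 mm, centred 52 mm from the bin's centre to its +x end (away from the robot); the rest is empty. Origin: centre of its underside, 6 mm over the bench.
- knob_bin: Open cream plastic bin, fixed, 170 (x) by 84 (y) by 20 mm high, walls 2.5 mm, floor 3 mm; one of four side by side along y in a low black caddy. Told by the part fixed in it: a black four-lobed knob, 40 mm wide in x and y, 24 mm high, centred 52 mm from the bin's centre to its +x end (away from the robot); the rest is empty. Origin: centre of its underside, 6 mm over the bench.
Mind the look-alikes: they are no part of the job. Leave any green or purple look-alike of the collar alone.

How it is judged (in metres and radians):
At the end, for the whole second after the job is handed in: The long bolt, collar, plate and knob each lie in the bin holding their match: centre within 75 mm along and 40 mm across from the bin's centre, height within 4 mm of lying flat on the bin floor, slower than 20 mm/s and released; the short bolt and the slug within 30 mm of where they started (x of bolt in the frame of bolt_bin between -0.075 and 0.075 m and y of bolt in the frame of bolt_bin between -0.04 and 0.04 m and z of bolt in the frame of bolt_bin between 0.011 and 0.019 m and linear speed of each of bolt, collar, plate, knob below 0.02 m/s and contact force between each of bolt, collar, plate, knob and the fingers below 0.1 N and x of collar in the frame of collar_bin between -0.075 and 0.075 m and y of collar in the frame of collar_bin between -0.04 and 0.04 m and z of collar in the frame of collar_bin between -0.001 and 0.007 m and x of plate in the frame of plate_bin between -0.075 and 0.075 m and y of plate in the frame of plate_bin between -0.04 and 0.04 m and z of plate in the frame of plate_bin between -0.001 and 0.007 m and x of knob in the frame of knob_bin between -0.075 and 0.075 m and y of knob in the frame of knob_bin between -0.04 and 0.04 m and z of knob in the frame of knob_bin between -0.001 and 0.007 m and distance of each of short_bolt, slug from where it was at the start of the episode below 0.03 m); the robot touches nothing.
It fails at once if a look-alike (short bolt or slug) is shifted 30 mm or more (distance of any of short_bolt, slug from where it was at the start of the episode above 0.03 m).
It also fails if it takes over 93 s, if anything falls off the work surface, if the arm or the gripper's body presses on something with over 40 N, if the wrist force passes 120 N, or if a joint passes its speed limit or range.

## Working session

There is one attempt and no reset: what is moved stays moved. The work goes in short steps, Python scripts to look and compute and a tool call to move; the robot and the scene stay as the last step left them, time stands still between calls to the robot, and variables do not carry over. Pictures are saved under pics/ and viewed, at most 14 in all, crops included, and the job is handed in when it is done.

Besides the shell and the picture viewer there is one more tool, called after ">>>" as name(argument=value, ...) on one line, values as JSON. play_rows: Moves the arm, as the interface text tells. Shifts and turns lie within -1 to 1; 1 stands for 300 mm of shift or 2 pi rad of turn. Its arguments: {"type":"object","properties":{"angular":{"type":"array","items":{"type":"array","items":{"type":"number","minimum":-1,"maximum":1}}},"translation":{"type":"array","items":{"type":"array","items":{"type":"number","minimum":-1,"maximum":1}}},"hand":{"type":"array","items":{"type":"number"}},"force":{"type":"number"}},"required":["angular","translation","hand"]}

```bash
mkdir -p pics; cat > h.py <<'E'
import numpy as np, cv2
from cell import bot, get_image, camera_info, models
def world(ci,u,v,d):
    p=np.array([(u-ci['cx'])/ci['fx']*d, -(v-ci['cy'])/ci['fy']*d, -d,1.0])
    return (np.linalg.inv(ci['view'])@p)[:3]
def pts(ci,mask,dep):
    v,u=np.nonzero(mask&(dep>0)); d=dep[v,u]
    P=np.stack([(u-ci['cx'])/ci['fx']*d, -(v-ci['cy'])/ci['fy']*d, -d,np.ones_like(d)])
    return (np.linalg.inv(ci['view'])@P)[:3].T
E
python3 - <<'E'
from h import *
s=bot.sense(); print(s['clock'],s['eef_pos'],s['ee_rot'],s['opening'],bot.hold_point_z)
for c in ['top','side']:
    im,d=get_image(c); ci=camera_info(c); print(c,{k:np.round(v,3).tolist() for k,v in ci.items()})
    cv2.imwrite(f'pics/{c}0.png',im[:,:,::-1]); np.save(f'{c}0.npy',d)
    if c=='top':
        for n in ['bolt','collar','plate','knob','short_bolt','slug','bolt_bin','collar_bin','plate_bin','knob_bin']:
            for r in models.trace(n,'top'):
                P=pts(ci,r['pixels'],d)
                if r['confidence']>.2 and len(P): print(n,round(r['confidence'],2),np.round(r['rect']),np.round(np.median(P,0)),np.round((P.max(0)+P.min(0))/2),np.round(np.percentile(P[:,2],90)))
print(bot.sense()['clock'])
E
```

```text
0.0 [140.99162292 530.99585105 207.35003088] [[-9.66432747e-01  2.56918288e-01 -8.59354899e-04]
 [ 2.56919424e-01  9.66431329e-01 -1.70148345e-03]
 [ 3.93365283e-04 -1.86515429e-03 -9.99998183e-01]] 85.12141863239157 18.700000000000003
top {'fx': 502.69, 'fy': 502.69, 'cx': 314.128, 'cy': 228.896, 'view': [[0.025, -1.0, -0.018, -65.52], [0.991, 0.022, 0.133, -538.391], [-0.132, -0.021, 0.991, -913.994], [0.0, 0.0, 0.0, 1.0]]}
bolt 0.9 [398. 210.  23.  36.] [ 585. -209.   20.] [ 585. -211.   15.] 27.0
collar 0.83 [520. 167.  23.  21.] [ 673. -451.   15.] [ 674. -454.    8.] 17.0
collar 0.8 [453. 219.  28.  23.] [ 567. -317.   20.] [ 568. -320.   14.] 23.0
collar 0.59 [518. 237.  27.  22.] [ 540. -444.   15.] [ 542. -446.    9.] 17.0
collar 0.57 [529. 283.  26.  24.] [ 450. -463.   15.] [ 450. -463.    8.] 18.0
plate 0.9 [442. 276.  35.  30.] [ 458. -294.   15.] [ 459. -296.   10.] 17.0
knob 0.82 [338. 264.  23.  25.] [478. -97.  27.] [478. -97.  18.] 29.0
short_bolt 0.63 [391. 271.  20.  28.] [ 467. -198.   23.] [ 466. -198.   17.] 28.0
short_bolt 0.52 [398. 210.  22.  34.] [ 584. -209.   21.] [ 583. -210.   16.] 27.0
slug 0.9 [349. 202.  20.  29.] [ 601. -117.   21.] [ 603. -117.   14.] 23.0
bolt_bin 0.93 [248. 241.  45.  92.] [522.  78.   8.] [523.  77.  17.] 24.0
collar_bin 0.88 [157. 239.  50.  91.] [518. 251.   8.] [519. 247.  16.] 24.0
collar_bin 0.29 [443. 276.  35.  32.] [ 458. -295.   14.] [ 460. -296.    9.] 17.0
plate_bin 0.74 [202. 240.  49.  87.] [518. 164.   8.] [519. 161.  15.] 21.0
knob_bin 0.57 [114. 240.  45.  83.] [514. 336.   8.] [514. 337.  17.] 27.0
side {'fx': 498.808, 'fy': 498.808, 'cx': 317.625, 'cy': 236.673, 'view': [[0.975, -0.221, 0.019, -549.734], [0.093, 0.483, 0.871, -46.345], [-0.202, -0.847, 0.491, -1056.214], [0.0, 0.0, 0.0, 1.0]]}
0.6
```

View pics/top0.png

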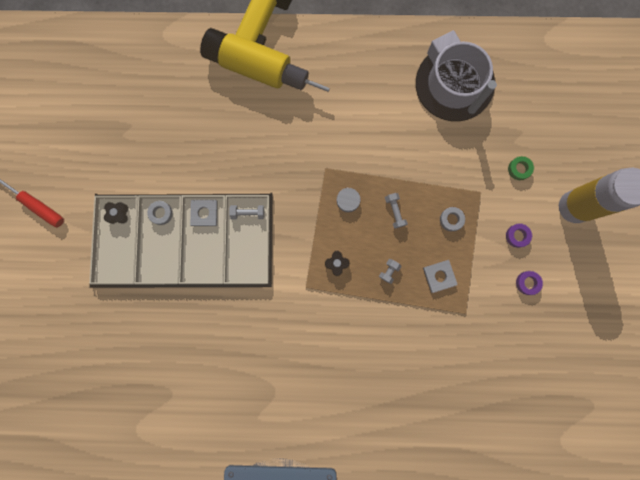

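The top view shows these candidates:
- **Bolt:** long one at (397,210), short one at (390,271). I choose the long one.
- **Collar:** ring at (453,219), solid slug at (349,202), green ring at (521,168), purple rings at (519,236) and (530,283). I choose the grey ring.
- **Plate and knob:** plate at (440,277), knob at (337,263).
- **Bins, left to right:** knob, collar, plate, bolt.

Next I check the choice in a crop and measure the yaws.

```bash
python3 - <<'E'
from h import *
im=cv2.imread('pics/top0.png'); cv2.imwrite('pics/crop0.png',cv2.resize(im[165:320,300:490],None,fx=4,fy=3.85,interpolation=2)[:600,:800])
d=np.load('top0.npy'); ci=camera_info('top')
get_image('top')
def rect(P): (c,s,a)=cv2.minAreaRect(P[:,:2].astype(np.float32)); return np.round(c,1),np.round(s,1),round(a,1)
for n,lo in [('bolt',10),('collar',19),('plate',13),('knob',20)]:
    rs=models.trace(n,'top')
    for r in rs[:2]:
        m=r['pixels']; P=pts(ci,m,d); P=P[P[:,2]>lo]; q=P[:,:2]-P[:,:2].mean(0); w,V=np.linalg.eigh(q.T@q)
        print(n,round(r['confidence'],2),len(P),rect(P),'pca',np.round(np.degrees(np.arctan2(V[1,1],V[0,1])),1),P.mean(0).round(1))
        if n=='knob':
            t=np.arctan2(q[:,1],q[:,0]); rr=np.hypot(*q.T); k=rr>14
            print('lobe angle',np.degrees(np.angle((rr[k]**4*np.exp(4j*t[k])).sum())/4), len(P))
for n in ['bolt_bin','collar_bin','plate_bin','knob_bin']:
    r=models.trace(n,'top')[0]; P=pts(ci,r['pixels'],d); P=P[P[:,2]<13]; print(n,rect(P))
E
```

```text
bolt 0.57 270 (array([ 582.4, -209.7]), array([63.2, 25.7]), 17.3) pca -163.1 [ 582.  -208.6   22.3]
collar 0.95 4 (array([ 668.1, -454.3]), array([12.3, 34.2]), 82.0) pca 178.3 [ 663.5 -451.9   19.6]
collar 0.92 8 (array([ 452.4, -459.2]), array([11.5, 41.3]), 54.4) pca 145.0 [ 451.8 -460.1   19.7]
plate 0.97 499 (array([ 458.7, -294.2]), array([49.9, 50.4]), 19.6) pca 75.8 [ 458.4 -294.4   15.3]
plate 0.39 1165 (array([514.4, 331. ]), array([170.8,  88.8]), 1.4) pca 178.5 [533.3 335.3  24.9]
knob 0.95 374 (array([478.2, -97.3]), array([38.7, 39. ]), 46.6) pca 69.5 [478.4 -97.4  27. ]
lobe angle 3.2433898735979336 374
knob 0.2 183 (array([ 569.2, -317.4]), array([42.1, 41.3]), 59.9) pca -155.7 [ 568.6 -316.2   21.7]
lobe angle -35.9139799571135 183
bolt_bin (array([519.9,  76.1]), array([168.7,  82.8]), 1.8)
collar_bin (array([518.9, 250.2]), array([178.9,  79.6]), 3.1)
plate_bin (array([517.5, 162.7]), array([168.2,  80.1]), 1.3)
knob_bin (array([519., 343.]), array([172.2,  89.9]), 1.5)
```

View pics/crop0.png

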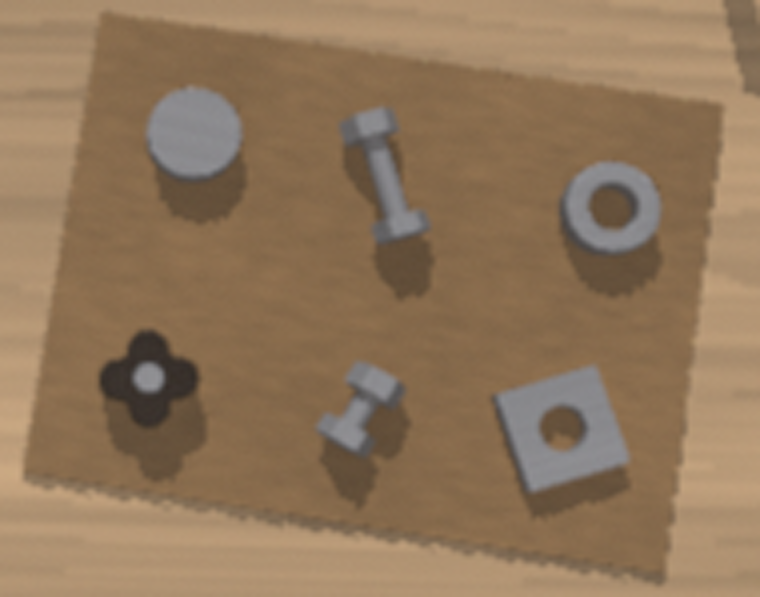

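>>> play_rows(angular=[[0,0,0.019],[0,0,0.019],[0,0,0.019],[0,0,0.019],[0,0,0.019],[0,0,0.019],[0,0,0.019],[0,0,0.019],[0,0,0.019],[0,0,0.019]], translation=[[0,0,0],[0,0,0],[0,0,0],[0,0,0],[0,0,0],[0,0,0],[0,0,0],[0,0,0],[0,0,0],[0,0,0]], hand=[-1,-1,-1,-1,-1,-1,-1,-1,-1,-1], force=50)

```text
clock: 1.88
eef_pos: [141.3, 531.5, 208.2]
ee_rot: [[-0.111, 0.994, -0.0], [0.994, 0.111, -0.0], [-0.0, -0.0, -1.0]]
wrist_force: [1.1, 0.5, -0.3]
opening: 85.6
grasp_force: 0.0
```

>>> play_rows(angular=[[0,0,0.0186],[0,0,0],[0,0,0],[0,0,0],[0,0,0],[0,0,0],[0,0,0],[0,0,0],[0,0,0],[0,0,0]], translation=[[0,0,0],[-0.1163,0.0624,0.01],[-0.1163,0.0624,0.01],[-0.1163,0.0624,0.01],[-0.1163,0.0624,0.01],[-0.1163,0.0624,0.01],[-0.1163,0.0624,0.01],[-0.1163,0.0624,0.01],[-0.1163,0.0624,0.01],[-0.1163,0.0624,0.01]], hand=[-1,-1,-1,-1,-1,-1,-1,-1,-1,-1])

```text
clock: 2.72
eef_pos: [310.3, 216.0, 181.4]
ee_rot: [[-0.001, 1.0, 0.001], [1.0, 0.001, 0.0], [0.0, 0.001, -1.0]]
wrist_force: [1.4, 0.6, 0.1]
opening: 85.7
grasp_force: 0.0
```

>>> play_rows(angular=[[0,0,0],[0,0,0],[0,0,0],[0,0,0],[0,0,0],[0,0,0],[0,0,0],[0,0,0],[0,0,0],[0,0,0.017]], translation=[[-0.1163,0.0624,0.01],[-0.1163,0.0624,0.01],[-0.1163,0.0624,0.01],[-0.1163,0.0624,0.01],[-0.1163,0.0624,0.01],[-0.1163,0.0624,0.01],[-0.1163,0.0624,0.01],[-0.1163,0.0624,0.01],[-0.1163,0.0624,0.01],[0,0,0]], hand=[-1,-1,-1,-1,-1,-1,-1,-1,-1,-1])

```text
clock: 3.55
eef_pos: [481.9, -103.0, 153.9]
ee_rot: [[0.109, 0.994, 0.003], [0.994, -0.109, -0.003], [-0.003, 0.003, -1.0]]
wrist_force: [1.1, -0.2, 1.0]
opening: 85.3
grasp_force: 0.0
```

>>> play_rows(angular=[[0,0,0.017],[0,0,0.017],[0,0,0.017],[0,0,0.017],[0,0,0.017],[0,0,0.017],[0,0,0],[0,0,0],[0,0,0],[0,0,0]], translation=[[0,0,0.02],[0,0,0.02],[0,0,0.02],[0,0,0.02],[0,0,0.02],[0,0,0.02],[0,0,0.02],[0,0,0.02],[0,0,0],[0,0,0]], hand=[-1,-1,-1,-1,-1,-1,-1,-1,-1,-1])

```text
clock: 4.38
eef_pos: [478.2, -96.2, 105.9]
ee_rot: [[0.678, 0.735, -0.001], [0.735, -0.678, 0.0], [-0.0, -0.001, -1.0]]
wrist_force: [-0.7, -1.1, -0.4]
opening: 85.3
grasp_force: 0.0
```

```bash
python3 - <<'E'
from h import *
print(bot.sense()['eef_pos'])
ci=camera_info('wrist'); im,d=get_image('wrist')
cv2.imwrite('pics/w1.png',im[:,:,::-1])
for r in models.trace('knob','wrist')[:2]:
    P=pts(ci,r['pixels'],d); P=P[(P[:,2]>15)&(P[:,2]<40)]; print(r['confidence'],cv2.minAreaRect(P[:,:2].astype(np.float32)),np.percentile(P[:,2],90))
E
```

```text
[478.22639438 -96.24554664 105.94587366]
0.76 ((477.74285888671875, -97.35285186767578), (39.186302185058594, 38.95238494873047), 47.794776916503906) 29.637463779194963
```

View pics/w1.png

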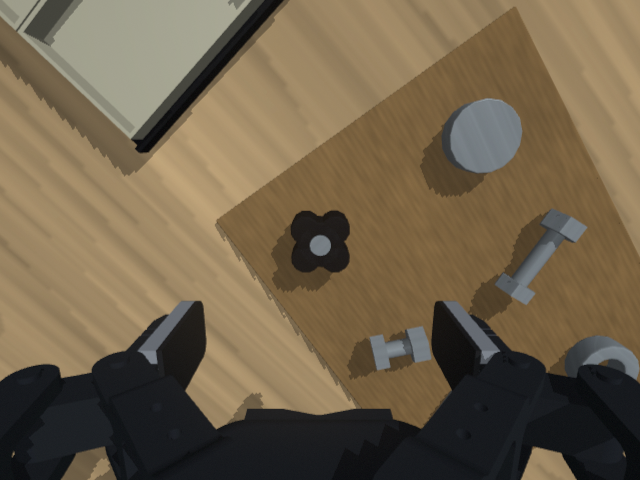

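The wrist view shows the knob at (320,243) with its lobes diagonal to the closing line. This agrees with the top camera to about 1 mm. Next: descend and grip.

>>> play_rows(angular=[[0,0,0],[0,0,0],[0,0,0],[0,0,0],[0,0,0],[0,0,0],[0,0,0],[0,0,0],[0,0,0],[0,0,0]], translation=[[0,0,0.05],[0,0,0.05],[0,0,0.05],[0,0,0.05],[0,0,0.04],[0,0,0.04],[0,0,0.04],[0,0,0],[0,0,0],[0,0,0]], hand=[-1,-1,-1,-1,-1,-1,-1,-1,1,1], force=50)

```text
clock: 5.32
eef_pos: [479.1, -96.6, 11.0]
ee_rot: [[0.679, 0.734, 0.001], [0.734, -0.679, -0.001], [0.0, 0.001, -1.0]]
wrist_force: [0.3, -0.6, 0.2]
opening: 64.1
grasp_force: 0.0
```

>>> play_rows(angular=[[0,0,0],[0,0,0],[0,0,0],[0,0,0],[0,0,0],[0,0,0],[0,0,0],[0,0,0],[0,0,0],[0,0,0]], translation=[[0,0,0],[0,0,0],[0,0,0],[0,0,0],[0,0,0],[0,0,0],[0,0,0],[0,0,0],[0,0,-0.03],[0,0,-0.05]], hand=[1,1,1,1,1,1,1,1,1,1])

```text
clock: 6.15
eef_pos: [477.1, -95.8, 33.6]
ee_rot: [[0.68, 0.733, -0.003], [0.733, -0.68, 0.001], [-0.001, -0.003, -1.0]]
wrist_force: [0.4, 0.1, 0.1]
opening: -0.0
grasp_force: 0.0
```

```bash
python3 - <<'E'
from h import *
ci=camera_info('wrist'); im,d=get_image('wrist')
cv2.imwrite('pics/w2.png',im[:,:,::-1])
i2,_=get_image('side'); cv2.imwrite('pics/s2.png',i2[:,:,::-1])
for r in models.trace('knob','wrist')[:2]:
    P=pts(ci,r['pixels'],d); print(r['confidence'],r['rect'],np.median(P,0))
E
```

```text
0.59 [322.5, 274.3, 78.6, 80.0] [483.58294856 -90.81260319  28.57155936]
0.26 [94.8, 70.1, 186.9, 140.2] [463.06886723  54.63452162   9.33138682]
```

View pics/w2.png

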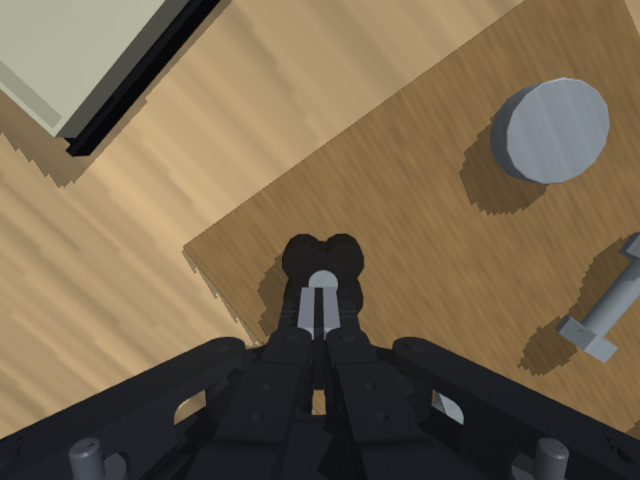

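View pics/s2.png

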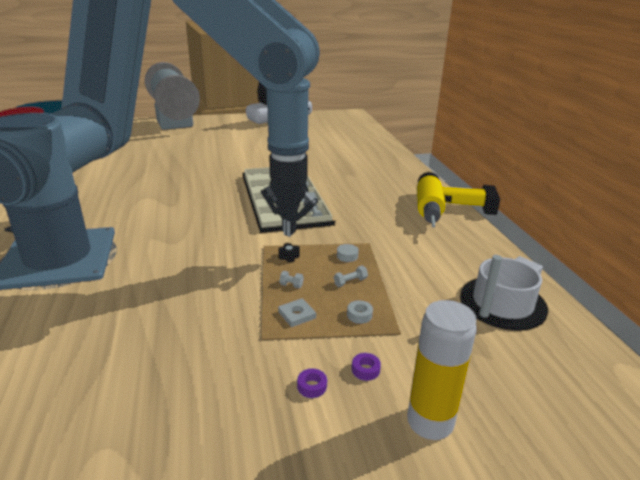

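The knob has not moved: at z 33 the fingers have shut above it, with a grasp that was too shallow. I reopen, go lower, and check the grip before lifting.

>>> play_rows(angular=[[0,0,0],[0,0,0],[0,0,0],[0,0,0],[0,0,0],[0,0,0],[0,0,0],[0,0,0],[0,0,0],[0,0,0]], translation=[[0,0,0],[0,0,0],[0,0,0],[0,0,0],[0,0,0],[0,0,0],[0,0,0],[0,0,0],[0,0,0],[0,0,0.02]], hand=[-1,-1,-1,-1,-1,-1,-1,-1,-1,-1])

```text
clock: 7.13
eef_pos: [479.3, -96.7, 28.9]
ee_rot: [[0.68, 0.734, 0.002], [0.734, -0.68, -0.001], [0.001, 0.002, -1.0]]
wrist_force: [0.2, -0.5, 0.5]
opening: 85.3
grasp_force: 0.0
```

>>> play_rows(angular=[[0,0,0],[0,0,0],[0,0,0],[0,0,0],[0,0,0],[0,0,0],[0,0,0],[0,0,0],[0,0,0],[0,0,0]], translation=[[0,0,0.04],[0,0,0.036],[0,0,0],[0,0,0],[0,0,0],[0,0,0],[0,0,0],[0,0,0],[0,0,0],[0,0,0]], hand=[-1,-1,-1,1,1,1,1,1,1,1])

```text
clock: 7.97
eef_pos: [478.7, -96.4, 6.0]
ee_rot: [[0.68, 0.734, 0.001], [0.734, -0.68, -0.0], [0.0, 0.001, -1.0]]
wrist_force: [0.3, 0.5, -0.1]
opening: 0.6
grasp_force: 0.0
```

```bash
python3 - <<'E'
from h import *
s=bot.sense(); print(s['eef_pos'],s['opening'],s['joint_positions'])
ci=camera_info('wrist'); im,d=get_image('wrist')
cv2.imwrite('pics/w3.png',im[:,:,::-1])
for r in models.trace('knob','wrist')[:2]:
    P=pts(ci,r['pixels'],d); print(r['confidence'],r['rect'],np.median(P,0))
print(np.linalg.inv(ci['view']))
R=s['ee_rot']
for v in range(200,400,15): p=world(ci,312,v,d[v,312]); print(v,d[v,312],p.round(1),(np.array(R).T@(p-s['eef_pos'])).round(1))
E
```

```text
[478.71401673 -96.37956671   6.03573925] 0.5681964054015817 [-4.27644426e-01  3.89137528e-01  1.92596261e+00  1.30645182e-04
  8.25599972e-01  3.19592047e-01]
0.78 [319.0, 296.6, 97.2, 99.8] [486.61825215 -87.62163277  28.25109457]
[[ 7.33939341e-01  6.56428527e-01  1.74455244e-01  5.21600158e+02]
 [-6.79213579e-01  7.08786268e-01  1.90501814e-01 -4.85162310e+01]
 [ 1.39934390e-03 -2.58309147e-01  9.66061295e-01  1.71571041e+02]
 [ 0.00000000e+00  0.00000000e+00  0.00000000e+00  1.00000000e+00]]
200 167.11533 [503.2 -64.7   5.1] [39.9 -3.6  1. ]
215 169.06096 [498.6 -69.6   4.9] [33.2 -3.6  1.2]
230 171.18582 [493.8 -74.7   4.5] [26.2 -3.7  1.5]
245 172.51833 [489.1 -79.7   5. ] [19.3 -3.7  1. ]
260 163.80656 [486.5 -82.7  15.1] [15.3 -3.6 -9.1]
275 152.69728 [484.9 -84.7  27.3] [ 12.8  -3.4 -21.2]
290 145.1886 [483.  -87.   35.8] [  9.8  -3.2 -29.8]
305 131.66399 [483.1 -87.1  49.8] [  9.8  -3.  -43.8]
320 120.20124 [483.4 -87.1  61.7] [ 10.   -2.8 -55.6]
335 117.0324 [481.3 -89.4  65.8] [  6.9  -2.8 -59.7]
350 112.7359 [479.9 -91.1  70.8] [  4.7  -2.7 -64.8]
365 111.99496 [477.2 -93.9  72.6] [  0.8  -2.7 -66.6]
380 111.90572 [474.4 -97.   73.8] [ -3.4  -2.7 -67.8]
395 192.93954 [ 435.1 -137.6    5. ] [-59.8  -4.    1. ]
```

View pics/w3.png

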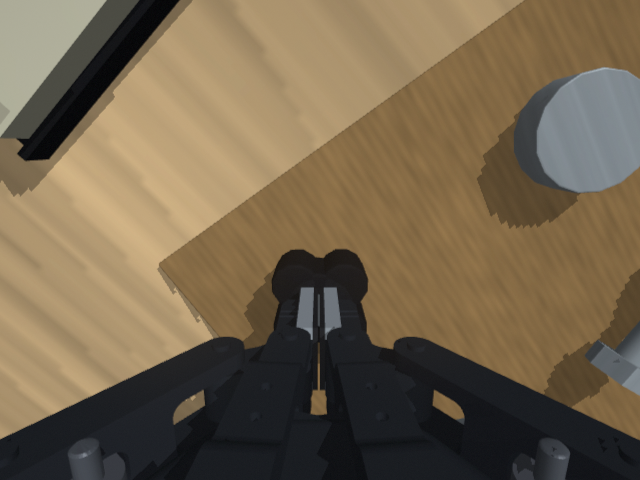

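```bash
python3 - <<'E'
from h import *
ci=camera_info('side')
for z in (33.6,48,62):
    p=ci['view']@np.array([477.1,-95.8,z,1]); print(z,ci['cx']+ci['fx']*p[0]/-p[2],ci['cy']-ci['fy']*p[1]/-p[2])
ci=camera_info('wrist'); im,d=get_image('wrist'); s=bot.sense(); R=np.array(s['ee_rot'])
for u in (306,330):
  for v in range(280,294,1): p=world(ci,u,v,d[v,u]); print(u,v,p.round(1),(R.T@(p-s['eef_pos'])).round(1))
E
```

```text
33.6 287.97090620833876 245.7511504881699
48 287.90149476745603 239.84283521557512
62 287.83310690136875 234.02164682753192
306 280 [482.  -84.4  28.1] [ 11.   -5.8 -22.2]
306 281 [481.8 -84.6  28.7] [ 10.8  -5.8 -22.7]
306 282 [481.7 -84.8  29.2] [ 10.6  -5.8 -23.3]
306 283 [481.2 -85.3  28.6] [  9.9  -5.8 -22.6]
306 284 [480.8 -85.7  27.9] [  9.2  -5.8 -22. ]
306 285 [480.3 -86.1  27.6] [  8.6  -5.8 -21.6]
306 286 [480.6 -86.   29.4] [  8.9  -5.8 -23.5]
306 287 [480.  -86.5  28.5] [  8.1  -5.8 -22.5]
306 288 [481.  -85.7  32.8] [  9.4  -5.7 -26.8]
306 289 [481.4 -85.4  35.1] [  9.9  -5.6 -29.1]
306 290 [481.8 -85.1  37.3] [ 10.4  -5.5 -31.3]
306 291 [481.  -85.8  35.8] [  9.4  -5.6 -29.8]
306 292 [481.2 -85.6  37.4] [  9.6  -5.5 -31.5]
306 293 [481.2 -85.7  38.2] [  9.5  -5.5 -32.3]
330 280 [489.3 -90.7  29.1] [ 11.4   3.8 -23.2]
330 281 [489.  -91.   29.1] [ 10.9   3.8 -23.2]
330 282 [488.6 -91.5  28.5] [ 10.3   3.8 -22.6]
330 283 [488.2 -92.   27.9] [  9.6   3.9 -22. ]
330 284 [487.9 -92.3  28.1] [  9.3   3.9 -22.2]
330 285 [487.8 -92.3  29.1] [  9.2   3.8 -23.1]
330 286 [487.3 -92.9  28.2] [  8.4   3.9 -22.2]
330 287 [487.1 -93.1  28.5] [  8.1   3.9 -22.5]
330 288 [488.1 -91.8  33.7] [  9.7   3.7 -27.7]
330 289 [488.  -91.9  34.2] [  9.6   3.7 -28.3]
330 290 [488.2 -91.5  36.5] [ 10.    3.6 -30.5]
330 291 [488.  -91.8  36.7] [  9.7   3.6 -30.7]
330 292 [488.1 -91.6  38.2] [  9.9   3.5 -32.2]
330 293 [487.8 -91.9  38.1] [  9.5   3.6 -32.1]
```

Both cameras show the real fingertips about 28 mm above the reported TCP (tip at z≈34 while the TCP reads 6), so the stated tool length is off. I correct for it by going about 26 mm lower.

>>> play_rows(angular=[[0,0,0],[0,0,0],[0,0,0],[0,0,0],[0,0,0],[0,0,0],[0,0,0],[0,0,0],[0,0,0],[0,0,0]], translation=[[0,0,0],[0,0,0],[0,0,0],[0,0,0],[0,0,0],[0,0,0],[0,0,0],[0,0,0],[0,0,0],[0,0,0.02]], hand=[-1,-1,-1,-1,-1,-1,-1,-1,-1,-1])

```text
clock: 8.95
eef_pos: [479.3, -96.7, 0.0]
ee_rot: [[0.68, 0.734, 0.002], [0.734, -0.68, -0.001], [0.001, 0.002, -1.0]]
wrist_force: [-0.0, 0.4, 0.0]
opening: 85.2
grasp_force: 0.0
```

>>> play_rows(angular=[[0,0,0],[0,0,0],[0,0,0],[0,0,0],[0,0,0],[0,0,0],[0,0,0],[0,0,0],[0,0,0],[0,0,0]], translation=[[0,0,0.035],[0,0,0.03],[0,0,0],[0,0,0],[0,0,0],[0,0,0],[0,0,0],[0,0,0],[0,0,0],[0,0,0]], hand=[-1,-1,-1,1,1,1,1,1,1,1])

```text
clock: 9.78
eef_pos: [478.8, -96.5, -19.3]
ee_rot: [[0.68, 0.734, 0.001], [0.734, -0.68, -0.0], [0.0, 0.001, -1.0]]
wrist_force: [-1.2, 1.1, 5.7]
opening: 38.6
grasp_force: 53.0
```

>>> play_rows(angular=[[0,0,0],[0,0,0],[0,0,0],[0,0,-0.017],[0,0,-0.017],[0,0,-0.017],[0,0,-0.017],[0,0,-0.017],[0,0,-0.017],[0,0,-0.017]], translation=[[0,0,-0.07],[0,0,-0.1],[0,0,-0.1],[0,0,0],[0,0,0],[0,0,0],[0,0,0],[0,0,0],[0,0,0],[0,0,0]], hand=[1,1,1,1,1,1,1,1,1,1])

```text
clock: 10.62
eef_pos: [478.4, -96.3, 61.1]
ee_rot: [[-0.006, 1.0, 0.0], [1.0, 0.006, -0.0], [-0.0, 0.0, -1.0]]
wrist_force: [-0.6, -0.6, -0.2]
opening: 38.3
grasp_force: 50.3
```

>>> play_rows(angular=[[0,0,0],[0,0,0],[0,0,0],[0,0,0],[0,0,0],[0,0,0],[0,0,0],[0,0,0],[0,0,0],[0,0,0]], translation=[[0.13,0.003,0],[0.13,0.003,0],[0.13,0.003,0],[0.13,0.003,0],[0.13,0.003,0],[0.13,0.003,0],[0.13,0.003,0],[0.13,0.003,0],[0.13,0.003,0],[0.13,0.003,0]], hand=[1,1,1,1,1,1,1,1,1,1])

```text
clock: 11.45
eef_pos: [486.9, 295.7, 61.1]
ee_rot: [[-0.001, 1.0, 0.0], [1.0, 0.001, 0.0], [0.0, 0.0, -1.0]]
wrist_force: [0.4, 0.5, -0.7]
opening: 38.8
grasp_force: 50.3
```

>>> play_rows(angular=[[0,0,0],[0,0,0],[0,0,0],[0,0,0],[0,0,0],[0,0,0],[0,0,0],[0,0,0],[0,0,0],[0,0,0]], translation=[[0.07,0.003,0],[0.07,0.003,0],[0,0,0.05],[0,0,0.06],[0,0,0.06],[0,0,0.05],[0,0,0.032],[0,0,0],[0,0,0],[0,0,0]], hand=[1,1,1,1,1,1,1,1,1,-0.4])

```text
clock: 12.28
eef_pos: [489.4, 335.7, -14.4]
ee_rot: [[-0.0, 1.0, 0.001], [1.0, 0.0, 0.0], [0.0, 0.001, -1.0]]
wrist_force: [0.1, 0.4, 0.5]
opening: 49.0
grasp_force: 0.0
```

>>> play_rows(angular=[[0,0,0],[0,0,0],[0,0,0],[0,0,0],[0,0,0],[0,0,0],[0,0,0],[0,0,0],[0,0,0],[0,0,0]], translation=[[0,0,0],[0,0,0],[0,0,0],[0,0,-0.06],[0,0,-0.1],[0,0,-0.1],[-0.12,0,0],[-0.12,0,0],[-0.12,0,0],[-0.12,0,0]], hand=[-0.4,-0.4,-0.4,-0.4,-1,-1,-1,-1,-1,-1])

```text
clock: 13.12
eef_pos: [489.0, 190.5, 63.7]
ee_rot: [[-0.002, 1.0, 0.001], [1.0, 0.002, 0.0], [0.0, 0.001, -1.0]]
wrist_force: [1.5, -0.6, 0.4]
opening: 85.2
grasp_force: 0.0
```

```bash
python3 - <<'E'
from h import *
s=bot.sense(); print(s['eef_pos'],s['clock'])
ci=camera_info('top'); im,d=get_image('top')
for r in models.trace('knob','top')[:3]:
    P=pts(ci,r['pixels'],d); print(round(r['confidence'],2),np.median(P,0).round(1),np.percentile(P[:,2],[5,90]).round(1))
cv2.imwrite('pics/t4.png',im[150:330,80:490,::-1].repeat(2,0).repeat(2,1)[:360,:800])
E
```

```text
[488.96016736 190.51989435  63.71399557] 13.1167
```

View pics/t4.png

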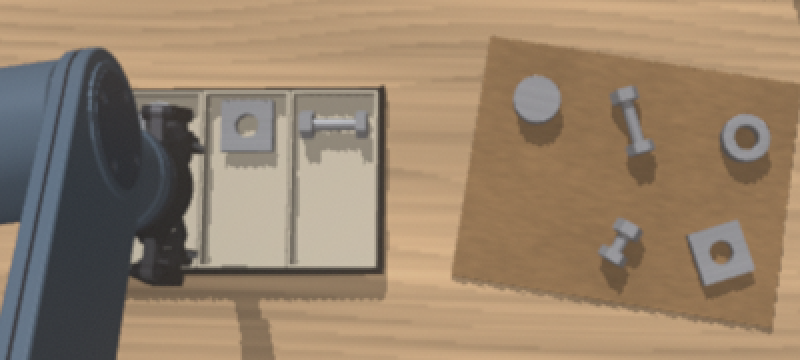

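The arm hides the knob here. I move on to the collar and check the knob later.

>>> play_rows(angular=[[0,0,0],[0,0,0],[0,0,0],[0,0,0],[0,0,0],[0,0,0],[0,0,0],[0,0,0],[0,0,0],[0,0,0]], translation=[[-0.13,0.02,0],[-0.13,0.02,0],[-0.13,0.02,0],[-0.13,0.02,0],[-0.13,0.02,0],[-0.13,0.02,0],[-0.13,0.02,0],[-0.13,0.02,0],[-0.13,0.02,0],[-0.13,0.02,0]], hand=[-1,-1,-1,-1,-1,-1,-1,-1,-1,-1])

```text
clock: 14.05
eef_pos: [549.7, -199.8, 63.4]
ee_rot: [[-0.0, 1.0, 0.0], [1.0, 0.0, 0.0], [0.0, 0.0, -1.0]]
wrist_force: [-0.3, -0.3, 0.2]
opening: 85.3
grasp_force: 0.0
```

>>> play_rows(angular=[[0,0,0],[0,0,0],[0,0,0],[0,0,0],[0,0,0],[0,0,0],[0,0,0],[0,0,0],[0,0,0],[0,0,0]], translation=[[-0.13,0.02,0],[-0.13,0.02,0],[-0.133,0.024,0],[0,0,0],[0,0,0],[0,0,0],[0,0,0],[0,0,0],[0,0,0],[0,0,0]], hand=[-1,-1,-1,-1,-1,-1,-1,-1,-1,-1])

```text
clock: 14.88
eef_pos: [568.8, -315.1, 63.6]
ee_rot: [[-0.002, 1.0, 0.0], [1.0, 0.002, -0.0], [-0.0, 0.0, -1.0]]
wrist_force: [0.8, 0.4, 0.2]
opening: 85.2
grasp_force: 0.0
```

```bash
python3 - <<'E'
from h import *
s=bot.sense(); print(s['eef_pos'],s['clock'])
ci=camera_info('wrist'); im,d=get_image('wrist')
for n in('collar','plate','bolt'):
  for r in models.trace(n,'wrist')[:3]:
    P=pts(ci,r['pixels'],d); P=P[P[:,2]>11]
    if len(P)>50: print(n,round(r['confidence'],2),np.round(r['rect']),[np.round(x,1) for x in cv2.minAreaRect(P[:,:2].astype(np.float32))],np.percentile(P[:,2],[5,90]).round(1))
ci=camera_info('top'); im,d=get_image('top')
for r in models.trace('knob','top')[:3]:
    P=pts(ci,r['pixels'],d); print(round(r['confidence'],2),np.median(P,0).round(1),np.percentile(P[:,2],[5,90]).round(1))
cv2.imwrite('pics/t5.png',im[150:330,80:490,::-1].repeat(2,0).repeat(2,1)[:360,:800])
E
```

```text
[ 568.76795877 -315.10030356   63.63052919] 14.8833
collar 0.58 [318. 264.  78.  79.] [array([ 567.5, -317.9]), array([44.5, 44.5]), np.float64(16.1)] [15.4 23.5]
collar 0.54 [114.  41. 110.  83.] [array([ 465.2, -198.9]), array([27.7, 41.7]), np.float64(60.1)] [14.4 29.1]
plate 0.71 [130. 221. 123. 111.] [array([ 457.9, -294.5]), array([51.6, 50.2]), np.float64(18.6)] [14.2 17.5]
bolt 0.83 [350.  59. 137.  97.] [array([ 582.1, -209.6]), array([64.4, 28.2]), np.float64(17.1)] [18.1 29.2]
0.59 [487.1 331.   30.7] [15.8 33.5]
```

View pics/t5.png

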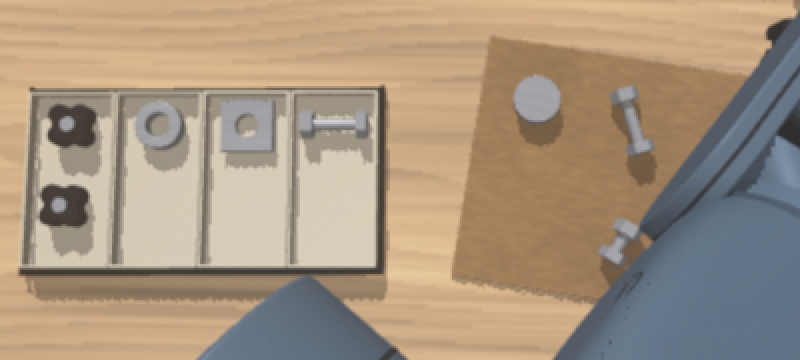

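The top view shows the knob flat in the knob bin, at (65,206) in the crop. Now the collar.

>>> play_rows(angular=[[0,0,0],[0,0,0],[0,0,0],[0,0,0],[0,0,0],[0,0,0],[0,0,0],[0,0,0],[0,0,0],[0,0,0]], translation=[[-0.01,-0.004,0.04],[0,0,0.06],[0,0,0.06],[0,0,0.06],[0,0,0.04],[0,0,0.022],[0,0,0],[0,0,0],[0,0,0],[0,0,0]], hand=[-1,-1,-1,-1,-1,-1,-1,1,1,1], force=60)

```text
clock: 16.02
eef_pos: [568.1, -319.9, -20.0]
ee_rot: [[-0.0, 1.0, 0.002], [1.0, 0.0, -0.001], [-0.001, 0.002, -1.0]]
wrist_force: [0.4, 0.0, 0.1]
opening: 51.3
grasp_force: 0.0
```

>>> play_rows(angular=[[0,0,0],[0,0,0],[0,0,0],[0,0,0],[0,0,0],[0,0,0],[0,0,0],[0,0,0],[0,0,0],[0,0,0]], translation=[[0,0,0],[0,0,0],[0,0,0],[0,0,-0.05],[0,0,-0.1],[0,0,-0.1],[0,0,0],[0,0,0],[0,0,0],[0,0,0]], hand=[1,1,1,1,1,1,1,1,1,1])

```text
clock: 16.85
eef_pos: [566.2, -318.3, 52.1]
ee_rot: [[-0.0, 1.0, -0.002], [1.0, 0.0, 0.002], [0.002, -0.002, -1.0]]
wrist_force: [-0.6, -0.7, -1.6]
opening: 43.9
grasp_force: 61.5
```

>>> play_rows(angular=[[0,0,0],[0,0,0],[0,0,0],[0,0,0],[0,0,0],[0,0,0],[0,0,0],[0,0,0],[0,0,0],[0,0,0]], translation=[[0.126,-0.017,0],[0.126,-0.017,0],[0.126,-0.017,0],[0.126,-0.017,0],[0.126,-0.017,0],[0.126,-0.017,0],[0.126,-0.017,0],[0.126,-0.017,0],[0.126,-0.017,0],[0.126,-0.017,0]], hand=[1,1,1,1,1,1,1,1,1,1])

```text
clock: 17.68
eef_pos: [514.4, 60.6, 52.3]
ee_rot: [[-0.0, 1.0, -0.003], [1.0, 0.0, 0.0], [0.0, -0.003, -1.0]]
wrist_force: [0.3, 0.4, -1.9]
opening: 43.3
grasp_force: 61.5
```

>>> play_rows(angular=[[0,0,0],[0,0,0],[0,0,0],[0,0,0],[0,0,0],[0,0,0],[0,0,0],[0,0,0],[0,0,0],[0,0,0]], translation=[[0.126,-0.017,0],[0.126,-0.017,0],[0.126,-0.017,0],[0.126,-0.017,0],[0.126,-0.017,0],[0,0,0],[0,0,0],[0,0,0],[0,0,0],[0,0,0]], hand=[1,1,1,1,1,1,1,1,1,1])

```text
clock: 18.52
eef_pos: [490.7, 246.4, 53.3]
ee_rot: [[0.002, 1.0, -0.001], [1.0, -0.002, -0.0], [-0.0, -0.001, -1.0]]
wrist_force: [0.2, 0.5, -1.3]
opening: 43.9
grasp_force: 61.5
```

>>> play_rows(angular=[[0,0,0],[0,0,0],[0,0,0],[0,0,0],[0,0,0],[0,0,0],[0,0,0],[0,0,0],[0,0,0],[0,0,0]], translation=[[0.01,0,0.04],[0,0,0.06],[0,0,0.06],[0,0,0.04],[0,0,0.027],[0,0,0],[0,0,0],[0,0,0],[0,0,0],[0,0,0]], hand=[1,1,1,1,1,1,1,-0.45,-0.45,-0.45])

```text
clock: 19.35
eef_pos: [491.2, 250.7, -13.9]
ee_rot: [[0.0, 1.0, 0.001], [1.0, -0.0, 0.0], [0.0, 0.001, -1.0]]
wrist_force: [0.9, 0.0, -0.3]
opening: 61.9
grasp_force: 0.0
```

>>> play_rows(angular=[[0,0,0],[0,0,0],[0,0,0],[0,0,0],[0,0,0],[0,0,0],[0,0,0],[0,0,0],[0,0,0],[0,0,0]], translation=[[0,0,0],[0,0,-0.06],[0,0,-0.1],[0,0,-0.1],[-0.13,0,0],[-0.13,-0.007,0],[-0.13,-0.007,0],[-0.13,-0.007,0],[-0.13,-0.007,0],[-0.13,-0.007,0]], hand=[-0.45,-0.45,-0.45,-1,-1,-1,-1,-1,-1,-1])

```text
clock: 20.18
eef_pos: [479.9, 15.2, 64.0]
ee_rot: [[-0.001, 1.0, 0.001], [1.0, 0.001, -0.0], [-0.0, 0.001, -1.0]]
wrist_force: [0.6, 0.9, -0.5]
opening: 85.3
grasp_force: 0.0
```

>>> play_rows(angular=[[0,0,0],[0,0,0],[0,0,0],[0,0,0],[0,0,0],[0,0,0],[0,0,0],[0,0,0],[0,0,-0.018],[0,0,-0.018]], translation=[[-0.129,-0.009,0],[-0.129,-0.009,0],[-0.129,-0.009,0],[-0.129,-0.009,0],[-0.129,-0.009,0],[-0.129,-0.009,0],[-0.129,-0.009,0],[-0.129,-0.009,0],[0,0,0],[0,0,0]], hand=[-1,-1,-1,-1,-1,-1,-1,-1,-1,-1])

```text
clock: 21.02
eef_pos: [458.4, -295.9, 63.8]
ee_rot: [[-0.226, 0.974, 0.001], [0.974, 0.226, -0.001], [-0.001, 0.001, -1.0]]
wrist_force: [-0.9, 0.4, -0.1]
opening: 85.3
grasp_force: 0.0
```

>>> play_rows(angular=[[0,0,-0.0165],[0,0,0],[0,0,0],[0,0,0],[0,0,0],[0,0,0],[0,0,0],[0,0,0],[0,0,0],[0,0,0]], translation=[[0,0,0.04],[0,0,0.06],[0,0,0.06],[0,0,0.06],[0,0,0],[0,0,0],[0,0,0],[0,0,0],[0,0,0],[0,0,0]], hand=[-1,-1,-1,-1,-1,-1,-1,-1,-1,-1])

```text
clock: 21.85
eef_pos: [459.2, -293.3, -1.4]
ee_rot: [[-0.324, 0.946, 0.001], [0.946, 0.324, -0.001], [-0.002, 0.001, -1.0]]
wrist_force: [-0.1, 1.1, 0.2]
opening: 85.5
grasp_force: 0.0
```

>>> play_rows(angular=[[0,0,0],[0,0,0],[0,0,0],[0,0,0],[0,0,0],[0,0,0],[0,0,0],[0,0,0],[0,0,0],[0,0,0]], translation=[[0,0,0.04],[0,0,0.032],[0,0,0],[0,0,0],[0,0,0],[0,0,0],[0,0,0],[0,0,0],[0,0,0],[0,0,0]], hand=[-1,-1,-1,1,1,1,1,1,1,1])

```text
clock: 22.68
eef_pos: [460.3, -294.5, -20.7]
ee_rot: [[-0.325, 0.946, 0.004], [0.946, 0.325, -0.004], [-0.005, 0.002, -1.0]]
wrist_force: [-2.4, 2.3, 19.4]
opening: 48.3
grasp_force: 70.7
```

>>> play_rows(angular=[[0,0,0],[0,0,0],[0,0,0],[0,0,0],[0,0,0.018],[0,0,0.018],[0,0,0.0165],[0,0,0],[0,0,0],[0,0,0]], translation=[[0,0,0],[0,0,-0.05],[0,0,-0.1],[0,0,-0.1],[0,0,0],[0,0,0],[0,0,0],[0,0,0],[0,0,0],[0,0,0]], hand=[1,1,1,1,1,1,1,1,1,1])

```text
clock: 23.52
eef_pos: [458.6, -292.7, 50.9]
ee_rot: [[-0.003, 1.0, -0.0], [1.0, 0.003, 0.0], [0.0, -0.0, -1.0]]
wrist_force: [-0.6, 0.6, -3.1]
opening: 48.2
grasp_force: 63.7
```

>>> play_rows(angular=[[0,0,0],[0,0,0],[0,0,0],[0,0,0],[0,0,0],[0,0,0],[0,0,0],[0,0,0],[0,0,0],[0,0,0]], translation=[[0.1266,0.008,0],[0.1266,0.008,0],[0.1266,0.008,0],[0.1266,0.008,0],[0.1266,0.008,0],[0.1266,0.008,0],[0.1266,0.008,0],[0.1266,0.008,0],[0.1266,0.008,0],[0.1266,0.008,0]], hand=[1,1,1,1,1,1,1,1,1,1])

```text
clock: 24.35
eef_pos: [482.3, 88.8, 51.0]
ee_rot: [[-0.003, 1.0, 0.0], [1.0, 0.003, -0.0], [-0.0, 0.0, -1.0]]
wrist_force: [1.0, -0.9, -1.6]
opening: 48.2
grasp_force: 63.7
```

>>> play_rows(angular=[[0,0,0],[0,0,0],[0,0,0],[0,0,0],[0,0,0],[0,0,0],[0,0,0],[0,0,0],[0,0,0],[0,0,0]], translation=[[0.1266,0.008,0],[0.1266,0.008,0],[0,0,0.06],[0,0,0.06],[0,0,0.06],[0,0,0],[0,0,0],[0,0,0],[0,0,0],[0,0,0]], hand=[1,1,1,1,1,1,1,1,1,1])

```text
clock: 25.18
eef_pos: [488.4, 162.8, -1.9]
ee_rot: [[-0.0, 1.0, 0.002], [1.0, 0.0, 0.0], [0.0, 0.002, -1.0]]
wrist_force: [0.3, -0.4, -1.6]
opening: 48.2
grasp_force: 63.6
```

>>> play_rows(angular=[[0,0,0],[0,0,0],[0,0,0],[0,0,0],[0,0,0],[0,0,0],[0,0,0],[0,0,0],[0,0,0],[0,0,0]], translation=[[0,0,0.022],[0,0,0.022],[0,0,0],[0,0,0],[0,0,0],[0,0,0],[0,0,0],[0,0,0],[0,0,-0.06],[0,0,-0.1]], hand=[1,1,1,1,-0.45,-0.45,-0.45,-0.45,-0.45,-0.45])

```text
clock: 26.02
eef_pos: [484.5, 162.5, 29.6]
ee_rot: [[-0.0, 1.0, -0.007], [1.0, 0.0, -0.001], [-0.001, -0.007, -1.0]]
wrist_force: [0.1, -0.7, 0.3]
opening: 61.9
grasp_force: 0.0
```

>>> play_rows(angular=[[0,0,0],[0,0,0],[0,0,0],[0,0,0],[0,0,0],[0,0,0],[0,0,0],[0,0,0],[0,0,0],[0,0,0]], translation=[[0,0,-0.1],[-0.13,0.032,0],[-0.13,0.032,0],[-0.13,0.032,0],[-0.13,0.032,0],[-0.13,0.032,0],[-0.13,0.032,0],[-0.13,0.032,0],[-0.13,0.032,0],[-0.13,0.032,0]], hand=[-0.45,-0.45,-0.45,-0.45,-0.45,-0.45,-0.45,-0.45,-0.45,-0.45])

```text
clock: 26.85
eef_pos: [573.9, -190.1, 61.9]
ee_rot: [[-0.0, 1.0, 0.0], [1.0, 0.0, 0.0], [0.0, 0.0, -1.0]]
wrist_force: [0.8, 0.5, 0.3]
opening: 61.8
grasp_force: 0.0
```

>>> play_rows(angular=[[0,0,0],[0,0,0.0184],[0,0,0.0184],[0,0,0.0184],[0,0,0.0184],[0,0,0.0184],[0,0,0.0184],[0,0,0.0184],[0,0,0.0184],[0,0,0.0184]], translation=[[-0.068,0.028,0],[0,0,0],[0,0,0],[0,0,0],[0,0,0],[0,0,0],[0,0,0],[0,0,0],[0,0,0],[0,0,0]], hand=[-0.45,-0.45,-0.45,-0.45,-0.45,-0.45,-0.45,-0.45,-0.45,-0.45])

```text
clock: 27.68
eef_pos: [582.2, -208.4, 61.7]
ee_rot: [[0.865, 0.501, -0.0], [0.501, -0.865, 0.0], [-0.0, -0.0, -1.0]]
wrist_force: [-1.3, 0.5, -0.9]
opening: 62.1
grasp_force: 0.0
```

>>> play_rows(angular=[[0,0,0.0184],[0,0,0.0184],[0,0,0],[0,0,0],[0,0,0],[0,0,0],[0,0,0],[0,0,0],[0,0,0],[0,0,0]], translation=[[0,0,0],[0,0,0],[0,0,0.04],[0,0,0],[0,0,0],[0,0,0],[0,0,0],[0,0,0],[0,0,0],[0,0,0]], hand=[-0.45,-0.45,-0.45,-0.45,-0.45,-0.45,-0.45,-0.45,-0.45,-0.45])

```text
clock: 28.52
eef_pos: [582.4, -208.6, 50.0]
ee_rot: [[0.955, 0.295, 0.0], [0.295, -0.955, -0.0], [0.0, 0.0, -1.0]]
wrist_force: [-0.1, 0.2, -0.6]
opening: 61.8
grasp_force: 0.0
```

```bash
python3 - <<'E'
from h import *
s=bot.sense(); print(s['eef_pos'],np.round(s['ee_rot'],3).tolist(),s['clock'])
ci=camera_info('wrist'); im,d=get_image('wrist')
cv2.imwrite('pics/w6.png',im[:,:,::-1])
for r in models.trace('bolt','wrist')[:2]:
    P=pts(ci,r['pixels'],d); P=P[(P[:,2]>11)&(P[:,2]<40)]; print(round(r['confidence'],2),np.round(r['rect']),cv2.minAreaRect(P[:,:2].astype(np.float32)))
E
```

```text
[ 582.39888443 -208.55455672   50.0247    ] [[0.955, 0.295, 0.0], [0.295, -0.955, -0.0], [0.0, 0.0, -1.0]] 28.5167
0.57 [321. 264.  54. 127.] ((581.6942138671875, -209.66690063476562), (64.60063171386719, 27.43387794494629), 17.023218154907227)
```

View pics/w6.png

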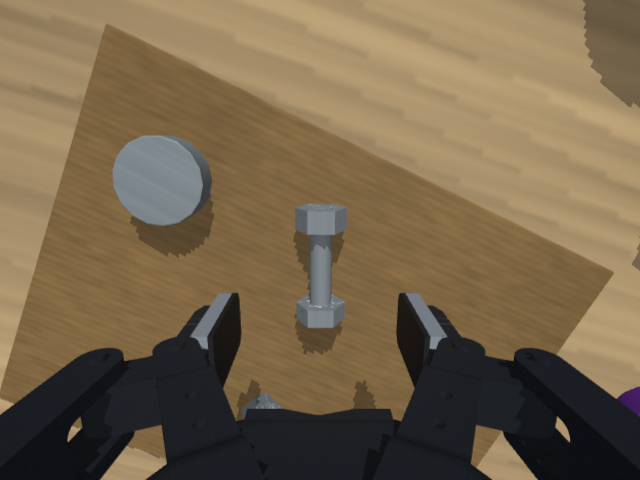

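The wrist view shows the long bolt upright at (321,264), centred and square to the fingers. From z 50 I go down 68 mm and close.

>>> play_rows(angular=[[0,0,0],[0,0,0],[0,0,0],[0,0,0],[0,0,0],[0,0,0],[0,0,0],[0,0,0],[0,0,0],[0,0,0]], translation=[[0,0,0.05],[0,0,0.06],[0,0,0.06],[0,0,0.057],[0,0,0],[0,0,0],[0,0,0],[0,0,0],[0,0,0],[0,0,0]], hand=[-0.45,-0.45,-0.45,-0.45,-0.45,1,1,1,1,1], force=60)

```text
clock: 29.45
eef_pos: [583.2, -209.0, -16.8]
ee_rot: [[0.955, 0.295, 0.002], [0.295, -0.955, -0.001], [0.002, 0.002, -1.0]]
wrist_force: [-0.1, 0.8, 4.7]
opening: 9.7
grasp_force: 58.6
```

>>> play_rows(angular=[[0,0,0],[0,0,0],[0,0,0],[0,0,0],[0,0,0],[0,0,0],[0,0,0],[0,0,0],[0,0,0],[0,0,0]], translation=[[0,0,0],[0,0,0],[0,0,0],[0,0,0],[0,0,-0.05],[0,0,-0.1],[0,0,-0.1],[0,0,0],[0,0,0],[0,0,0]], hand=[1,1,1,1,1,1,1,1,1,1])

```text
clock: 30.28
eef_pos: [581.8, -208.2, 56.5]
ee_rot: [[0.956, 0.295, -0.0], [0.295, -0.956, 0.0], [-0.0, -0.0, -1.0]]
wrist_force: [0.1, 0.6, -0.8]
opening: 9.5
grasp_force: 58.6
```

>>> play_rows(angular=[[0,0,0.0158],[0,0,0.0158],[0,0,0.0158],[0,0,0],[0,0,0],[0,0,0],[0,0,0],[0,0,0],[0,0,0],[0,0,0]], translation=[[0,0,0],[0,0,0],[0,0,0],[-0.04,-0.119,0],[-0.04,-0.119,0],[-0.04,-0.119,0],[-0.04,-0.119,0],[-0.04,-0.119,0],[-0.04,-0.119,0],[-0.04,-0.119,0]], hand=[1,1,1,1,1,1,1,1,1,1])

```text
clock: 31.12
eef_pos: [495.5, 43.0, 55.1]
ee_rot: [[1.0, 0.001, -0.003], [0.001, -1.0, 0.001], [-0.003, -0.001, -1.0]]
wrist_force: [0.9, 0.6, -0.8]
opening: 9.5
grasp_force: 58.7
```

>>> play_rows(angular=[[0,0,0],[0,0,0],[0,0,0],[0,0,0],[0,0,0],[0,0,0],[0,0,0],[0,0,0],[0,0,0],[0,0,0]], translation=[[-0.04,-0.119,0],[0,0,0],[0,0,0.06],[0,0,0.06],[0,0,0.04],[0,0,0],[0,0,0],[0,0,0],[0,0,0],[0,0,0]], hand=[1,1,1,1,1,1,1,1,1,1])

```text
clock: 31.95
eef_pos: [486.4, 76.8, 9.4]
ee_rot: [[1.0, 0.001, 0.001], [0.001, -1.0, -0.0], [0.001, 0.0, -1.0]]
wrist_force: [0.2, -0.4, -0.7]
opening: 9.8
grasp_force: 58.8
```

>>> play_rows(angular=[[0,0,0],[0,0,0],[0,0,0],[0,0,0],[0,0,0],[0,0,0],[0,0,0],[0,0,0],[0,0,0],[0,0,0]], translation=[[0,0,0.04],[0,0,0.033],[0,0,0],[0,0,0],[0,0,0],[0,0,0],[0,0,0],[0,0,0],[0,0,-0.05],[0,0,-0.1]], hand=[1,1,1,1,0.25,0.25,0.25,0.25,0.25,0.25])

```text
clock: 32.78
eef_pos: [482.8, 77.1, 29.5]
ee_rot: [[1.0, 0.001, -0.007], [0.001, -1.0, 0.0], [-0.007, -0.0, -1.0]]
wrist_force: [0.4, 0.1, 0.9]
opening: 31.9
grasp_force: 0.0
```

>>> play_rows(angular=[[0,0,0],[0,0,0],[0,0,0],[0,0,0],[0,0,0],[0,0,0],[0,0,0],[0,0,0],[0,0,0],[0,0,0]], translation=[[0,0,-0.1],[0,0,-0.1],[0,0.13,0],[0,0.13,0],[0,0.13,0],[0,0.13,0],[0,0.13,0],[0,0.13,0],[0,0.13,0],[0,0.13,0]], hand=[0.25,0.25,0.25,0.25,0.25,0.25,0.25,0.25,0.25,0.25])

```text
clock: 33.62
eef_pos: [485.9, -236.9, 91.9]
ee_rot: [[1.0, 0.001, 0.0], [0.001, -1.0, -0.0], [0.0, 0.0, -1.0]]
wrist_force: [1.2, 0.6, 0.9]
opening: 32.1
grasp_force: 0.0
```

```bash
python3 - <<'E'
from h import *
s=bot.sense(); print(s['eef_pos'],s['clock'])
ci=camera_info('top'); im,d=get_image('top')
for n in('knob','collar','plate','bolt','slug','short_bolt'):
  for r in models.trace(n,'top')[:4]:
    P=pts(ci,r['pixels'],d)
    if r['confidence']>.25: print(n,round(r['confidence'],2),np.median(P,0).round(1),np.percentile(P[:,2],[5,95]).round(1))
cv2.imwrite('pics/t7.png',im[150:330,80:480,::-1].repeat(2,0).repeat(2,1))
E
```

```text
[ 485.88671474 -236.90320017   91.94725481] 33.6167
knob 0.62 [487.2 329.   30.9] [15.6 34.1]
collar 0.74 [488.9 248.3  24.4] [11.7 27.8]
collar 0.56 [ 673.1 -452.2   14.5] [ 0.7 17.8]
plate 0.82 [484.4 161.3  19.2] [12.9 22.1]
plate 0.31 [524.2 335.2   8.8] [ 4.8 31.4]
bolt 0.65 [490.1  75.3  25.6] [19.8 32.9]
bolt 0.56 [485.2 162.1  19.2] [13.3 22.1]
slug 0.6 [ 601.6 -116.6   20.8] [11.7 23.7]
```

View pics/t7.png

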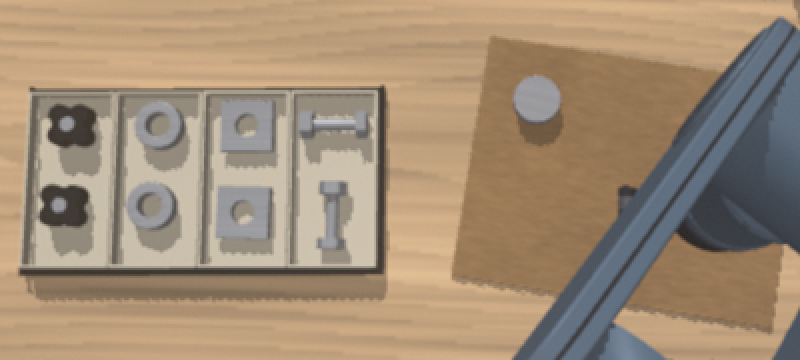

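The top view shows all four parts flat beside their matches, at the right heights. The slug is where it was. The short bolt is hidden under the arm but was never touched.

```bash
python3 -c "
from cell import bot
print(bot.hand_in())"
```

```text
the job is handed in; nothing more can be done
None
```

I put the knob, collar, plate and long bolt in their matching bins, where the last top view showed each lying flat beside its match, and handed the job in at about 34 s; no verdict came back. The slug has not moved, and the short bolt was never touched, though the arm hid it in that last view.

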